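Refit the tray of a desk carousel on its post and drive pin

TASK

Put the loose tray of the desk carousel back on its base: pick it up by the square sleeve, lower it over the centre post and turn it until the drive pin finds its slot, then let it down until it sits flat and fully home on the swivel disc, and let go. Feel for the pin gently, never force the tray down or drop it on the base, and leave the mug, the glue stick and the stapler alone.

Things in the scene. Friction and masses are not known exactly. Their poses are not given: they have to be found in the camera images.
- tray: Loose grey oblong tray, 150 (x) by 110 (y) mm, 0.2 to 0.3 kg, standing upright on the desk. Origin: centre of its flat underside, on the axis of its upright bore, which is 17 mm wide and runs right through floor and sleeve; z up. Floor 8 mm thick; rim and dividers reach up to 20 mm above the underside.
- tray_grip (a point): Point on the tray's axis, 54 mm above its underside, inside its handle: a hollow square sleeve 36 by 36 mm, faces square to the tray's x and y, reaching 66 mm above the underside. Take it here from above across two opposite faces. Axes as the tray's.
- tray_slot (a point): Middle of the tray's only pin slot, at the underside, 45 mm from the tray's origin along its +x; the slot goes through the floor, 15 mm (along x) by 11 mm (along y). Axes as the tray's.
- carousel: Base of the carousel, fixed to the desk: black round foot 150 mm across with a small nose on its rim at +x, and on it a grey swivel disc 124 mm across that carries the steel post (14 mm thick) in its centre and the steel drive pin. Origin: centre of the foot's underside, on the post's axis; z up. The monitor's screen stands 0.15 m or more beyond the work: pass on the robot's side of it.
- carousel_seat (a point): On the axis at the disc's flat top, the tray's seat, 24 mm above the desk. The pin (8 mm thick, slightly tapered tip) stands 45 mm from the axis, 16 mm high above the seat, pointing within 0.7 rad either way of the base's +x; this angle is not measured: see or feel it. The disc turns only at 0.6 N m. A tray whose slot is over 0.03 rad off the pin rests on its tip, 16 mm too high.
- post_tip (a point): Tip of the centre post, on its axis, 52 mm above the seat; the last 7 mm taper from 14 to 7 mm thick. Axes as the base's.
- mug: Blue mug, 95 mm high, 92 mm wide plus handle; origin: centre of its underside. A bystander.
- glue_stick: White glue stick with a red cap, 24 mm across, 88 mm high, standing; origin: centre of its underside. A bystander.
- stapler: Blue and black stapler, 150 by 36 by 51 mm, lying on its foot; origin: centre of its underside. A bystander.

How it is judged (in metres and radians):
On the way, in this order (a step that is already met when the one before it is completed fails the run):
1. the tray is lifted clear of the desk (height (world z) of tray above 0.05 m), for 0.1 s.
2. the tray is threaded on the centre post (horizontal distance between tray and carousel below 0.005 m and z of tray in the frame of carousel below 0.06 m and angle between tray's own z axis and vertical below 0.08 rad), for 0.1 s.
At the end, for the whole second after the job is handed in: The tray's underside lies on the swivel disc (within 2.5 mm of the seat, which is possible only with the pin in the slot), centred on the post within 4 mm, level within 0.03 rad, at rest and released (z of tray in the frame of carousel below 0.0265 m and horizontal distance between tray and carousel below 0.004 m and angle between tray's own z axis and vertical below 0.03 rad and linear speed of tray below 0.01 m/s); the robot touches nothing.
It fails at once if the tray is pressed on the base with more than 60 N (contact force between tray and carousel above 60 N).
It fails at once if the tray is dropped on the base: it moves faster than 0.2 m/s within the pin's height of the seat (horizontal distance between tray and carousel below 0.03 m and z of tray in the frame of carousel below 0.041 m and linear speed of tray above 0.2 m/s).
It fails at once if the mug, glue stick or stapler is moved by more than 30 mm (distance of any of mug, glue_stick, stapler from where it was at the start of the episode above 0.03 m).
It also fails if it takes over 72 s, if anything falls off the work surface, if the arm or the gripper's body presses on something with over 40 N, if the wrist force passes 120 N, or if a joint passes its speed limit or range.

ROBOT

A 7-joint arm with a two-finger parallel gripper is mounted at the origin on a cart in front of the work surface, level with it; the furniture and walls round the work are solid. World frame = base frame: x ahead of the robot, y to its left, z up, the work surface at z = 0. Lengths are in m, angles in degrees, forces in N, time in s.
With the tool pointing down it reaches from about 0.35 to 0.9 m from the base axis. Payload 7.2 kg.
Tool frame: the origin (TCP) lies midway between the tips of the shut fingers; the grasp point (between the pads) lies robot.grip_point_offset behind it (robot.grip_point_offset is the distance from the TCP to the grasp point, in m); z points along the fingers, y is the line along which they close (so a half turn about z gives the same grasp; the last joint's range is limited). The gripper opens to 85 mm and grips with 20 to 120 N. Pads are 22 mm wide; open, the fingers measure 114 mm over their backs; the gripper's body (76 mm by 85 mm) begins 54 mm behind the grasp point. The pads swing forward as they close: fully open they stand 13 mm farther back than shut.
Start: joints at [-75.814, 23.554, -0.728, 91.456, 0.321, 64.991, -4.71], TCP at [0.194, 0.594, 0.231] pointing down, gripper open.
Joint ranges: [-169.25, 169.25], [-16.82, 113.86], [-84.01, 82.57], [7.8, 145.47], [-59.2, 239.2], [7.22, 106.19], [-163.78, 163.78]. Speed limits (degrees/s): [136.94, 136.94, 172.46, 172.46, 180, 180, 180].

INTERFACE

Orientations are given as a 3x3 rotation matrix whose columns are the frame's x, y, z axes.
In Python, from bench import sense, eyes, order, robot gives the robot as it stands.
- The arm moves only by the tool apply_moves, never from a script. Its arguments are lists of equal length, an entry for each row: "travel": the shift along the tool's x, y, z in units of 25 mm (1.0 is 25 mm), a list of three; "spin": the turn about the tool's z in units of 5 degrees (1.0 is 5 degrees). In form: {"travel": [[x, y, z], ...], "spin": [spin, ...]}. A call has 1 to 5 rows; each row shifts and turns the commanded pose from where the row before left it, along the tool's axes as they then stand; what a row does not reach is not made up. A row lasts 1/10 s, in which the tool goes at most 50 mm and 8.59 degrees, less where a joint would pass 70% of its speed; a pose out of reach is approached as far as the arm can. A call is refused whole if a number of a shift passes 1 or a number of a turn 1, either way. A call with a gripper value outside its range is refused whole. "gripper" is the closure, from -1 (fully open) to 1 (shut), so that 0 is half open, set as the call begins (left out, the last holds). The fingers move at their own pace and stop on an object; "newtons" is the grip in N (left out, the last holds). Time passes only in rows, so rows that do not move let the fingers close. It gives the time, the measured TCP pose, the force, the opening and the grip force at its end, in the units of the state.
- sense(): the state, without advancing time (a new reading comes with each control period).
- eyes.read_camera(name): name is "scene" or "top" or "wrist"; returns a dict with "img" (420x560x3 uint8, red, green, blue), "fx", "fy", "cx", "cy" (pixels), "extrinsics" (4x4, takes a point from camera to world coordinates); the wrist camera has in their place "hand_eye" (4x4, takes a point from camera to tool coordinates, whose origin is the TCP and whose axes are the flange's). Camera axes: x right, y down, z forward; pixel columns grow to the right and rows downward; lengths in m; the calibration is good to about 2 mm. A picture is of the moment at which its call begins: read the wrist's pose just before it. There is no depth.
- order.sign_off(): hands the job in; it is judged then, once.
Trained networks look in the newest picture that a camera, given by its name, has taken for a name from the list of things; names that differ only in an ending like _2 or _b are one class to them, and where a whole thing is asked for, a point or a joint stands for the part that bears it (a point fixed in the world has none). Each returns a list of dicts, best first, with "conf" (0 to 1); they miss things now and then, are a little off and sometimes report something else, mostly with a low value. They report only what shows in the picture. A call takes as long as a camera call.
- eyes.search_frame(camera, label): "position" ([x, y, z] in m, in world coordinates, good to about 4 mm: the middle of the surface that is visible of it).
- eyes.place_of(camera, label): "position" ([x, y, z] in m, in world coordinates, good to about 4 mm: a listed point, or the origin of a listed thing).
The state is a dict: "time": time; "qpos": joint angles; "qvel": joint speeds; "tau": joint torques, N m; "tcp_pos": TCP position; "orientation": TCP orientation; "ft_force": force on the tool from outside, world axes, zero at the start; "ft_torque": the same for the moment, N m; "opening": opening from 0.0 (shut) to 1.0 (fully open); "grasp_force": force on a finger pad.
Only numpy, scipy, OpenCV 4.12 (cv2) and the standard library are available. Lean on these libraries where they do the work, as an engineer would, in place of code of your own. Each camera call takes 0.05 s, during which the arm holds its last target. There are 200 camera calls.

## Working session

There is one attempt and no reset: what is moved stays moved. The work goes in short steps, Python scripts to look and compute and a tool call to move; the robot and the scene stay as the last step left them, time stands still between calls to the robot, and variables do not carry over. Pictures are saved under pics/ and viewed, at most 10 in all, crops included, and the job is handed in when it is done.

Besides the shell and the picture viewer there is one more tool, called after ">>>" by a JSON object that holds its "op" and its "data", one argument or row to a line. apply_moves: Moves the arm, as the interface text tells. Its arguments: {"type":"object","properties":{"travel":{"type":"array","items":{"type":"array","items":{"type":"number"}}},"spin":{"type":"array","items":{"type":"number"}},"gripper":{"type":"number"},"newtons":{"type":"number"}},"required":["travel","spin"]}

```bash
mkdir -p pics; ls
python3 - <<'E'
from bench import sense, eyes, order, robot
import cv2, numpy as np
s=sense(); print(s); print(robot.grip_point_offset)
for c in ["top","scene"]:
    r=eyes.read_camera(c); cv2.imwrite(f"pics/{c}0.png",r["img"][:,:,::-1]); print(c,r["fx"],r["cx"],r["cy"],np.round(r["extrinsics"],3).tolist())
    for l in ["tray","tray_grip","tray_slot","carousel","carousel_seat","post_tip","mug","glue_stick","stapler"]:
        print(l,[(np.round(d["position"],4).tolist(),round(d["conf"],2)) for d in eyes.place_of(c,l)[:2]])
E
```

```text
pics
{'time': 0.0, 'qpos': array([-75.8138816 ,  23.5998809 ,  -0.72930907,  91.50585205,
         0.31970363,  64.9902697 ,  -4.70974359]), 'qvel': array([ 0.03158444, -0.06094812, -0.04408826,  0.04149017,  0.04832672,
       -0.05995259,  0.04888254]), 'tau': array([-9.11172151e-05, -6.00622773e+01,  6.82162866e-01, -2.99413151e+01,
        1.37585614e-02,  1.03092633e-02, -1.01462518e-05]), 'tcp_pos': array([0.19397323, 0.59359747, 0.23044158]), 'orientation': array([[-9.50559640e-01,  3.10541773e-01, -4.21377151e-04],
       [ 3.10542045e-01,  9.50558323e-01, -1.58527646e-03],
       [-9.17510041e-05, -1.63775514e-03, -9.99998655e-01]]), 'ft_force': array([0.2751129 , 0.14987658, 0.01659995]), 'ft_torque': array([ 0.04072182, -0.03027267, -0.00870332]), 'grasp_force': 0.0, 'opening': 0.996966625525455}
0.0187
top 491.10610084095356 278.7057200557158 212.82469596767817 [[-0.007, -0.993, 0.116, 0.467], [-1.0, 0.006, -0.009, -0.104], [0.009, -0.116, -0.993, 1.212], [0.0, 0.0, 0.0, 1.0]]
tray [([0.4854, -0.2868, 0.0001], 0.66)]
tray_grip [([0.4855, -0.2864, 0.0503], 0.74)]
tray_slot
[... 256 characters left out ...]
 0.44)]
stapler [([0.6909, -0.2055, 0.0023], 0.56)]
scene 438.4752282577086 275.7185001969624 211.78771684650775 [[0.724, -0.295, 0.624, 0.03], [-0.69, -0.328, 0.645, -0.712], [0.015, -0.897, -0.441, 0.488], [0.0, 0.0, 0.0, 1.0]]
tray [([0.4897, -0.2859, -0.0007], 0.61)]
tray_grip [([0.4878, -0.2843, 0.0557], 0.92)]
tray_slot [([0.5301, -0.2836, 0.0001], 0.91), ([0.4962, -0.0734, -0.0012], 0.46)]
carousel [([0.514, 0.1524, -0.0031], 0.73)]
carousel_seat [([0.5146, 0.1462, 0.0211], 0.78), ([0.4971, -0.074, 0.0012], 0.53)]
post_tip [([0.5166, 0.1458, 0.0786], 0.98)]
mug [([0.6619, -0.392, 0.0034], 0.64)]
glue_stick [([0.4962, -0.0764, 0.0004], 0.68)]
stapler [([0.6975, -0.2039, 0.0035], 0.76)]
```

View pics/top0.png

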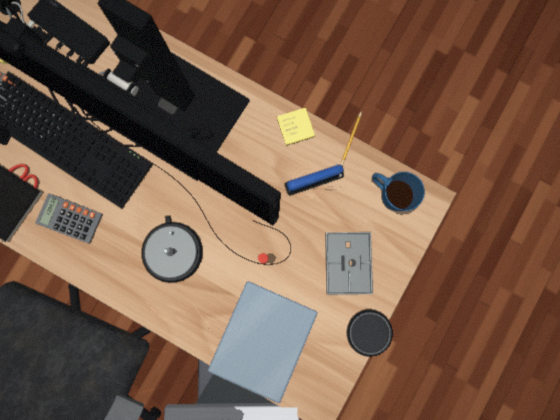

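View pics/scene0.png

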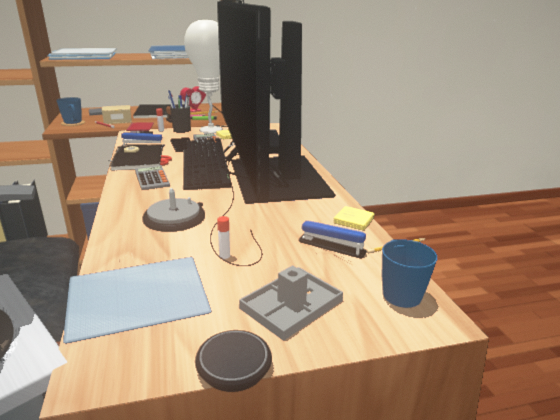

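The top view shows the tray at (348,263) with its slot at (347,244), towards world +x. The carousel is at (171,252) with its nose at (168,219), and the pin seems to be near (172,232). The scene view shows the glue stick standing between them at (223,240). I'll enlarge the tray and the base.

```bash
cat > h.py <<'E'
import numpy as np
def ray(r,u,v,z,E=None):
    E=r["extrinsics"] if E is None else E
    d=E[:3,:3]@np.array([(u-r["cx"])/r["fx"],(v-r["cy"])/r["fy"],1]); o=E[:3,3]
    return o+d*(z-o[2])/d[2]
E
python3 - <<'E'
from bench import eyes
import cv2, numpy as np
from h import ray
r=eyes.read_camera("top"); im=r["img"][:,:,::-1]
a=im[212:288,132:208]; b=im[225:301,310:386]
cv2.imwrite("pics/crop0.png",np.hstack([cv2.resize(x,(400,400),interpolation=cv2.INTER_CUBIC) for x in (a,b)]))
for n,u,v,z in [("nose",168,219,.01),("pin",172,232,.04),("post",169,251,.076),("slot",347,244,.008)]: print(n,ray(r,u,v,z).round(4))
# tray outline
m=cv2.inRange(cv2.cvtColor(np.ascontiguousarray(r["img"]),cv2.COLOR_RGB2HSV)[225:301,310:386],(0,0,40),(179,70,200))
c=max(cv2.findContours(m,0,1)[0],key=cv2.contourArea)
q=cv2.boxPoints(cv2.minAreaRect(c))+[310,225]; P=np.array([ray(r,u,v,.02) for u,v in q]); print(P.round(4).tolist(),P.mean(0))
for l in ["carousel"]*2: print(eyes.place_of("top",l)[:1])
E
```

```text
nose [0.5939 0.1567 0.01  ]
pin [0.5594 0.1401 0.04  ]
post [0.5127 0.1387 0.076 ]
slot [ 0.5296 -0.2825  0.008 ]
[[0.5586, -0.2277, 0.02], [0.5578, -0.3424, 0.02], [0.4086, -0.338, 0.02], [0.4094, -0.225, 0.02]] [ 0.48360202 -0.28328873  0.02      ]
[{'position': [0.5189, 0.1488, -0.0017], 'conf': 0.58}]
[{'position': [0.5189, 0.1488, -0.0017], 'conf': 0.58}]
```

View pics/crop0.png

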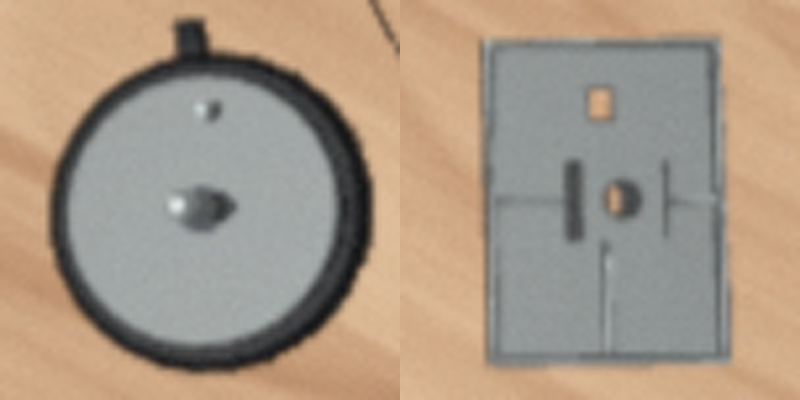

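The base crop puts the disc centre at about (203,209), the post tip near (177,206) and the pin tip near (202,108). The tray crop shows the slot at (600,104), above the bore, so the tray's yaw is about -1.5°. Next I move over the base for a wrist view, squaring the tool on the way.

>>> {"op": "apply_moves", "data": {
  "travel": [
    [0,0,0],
    [0,0,0],
    [0,0,0],
    [0,0,0],
    [-0.76,-1,0]
  ],
  "spin": [-0.83,-0.83,-0.83,-0.83,0],
  "gripper": -1
}}

```text
time: 1.65
tcp_pos: [0.209, 0.5711, 0.2309]
orientation: [[-1.0, 0.018, -0.002], [0.018, 1.0, 0.002], [0.002, 0.002, -1.0]]
ft_force: [0.3, -0.1, -0.4]
opening: 1.001
grasp_force: 0.0
```

>>> {"op": "apply_moves", "data": {
  "travel": [
    [-0.76,-1,0],
    [-0.76,-1,0],
    [-0.76,-1,0],
    [-0.76,-1,0],
    [-0.76,-1,0]
  ],
  "spin": [0,0,0,0,0]
}}

```text
time: 2.15
tcp_pos: [0.3049, 0.4401, 0.2315]
orientation: [[-1.0, 0.026, 0.0], [0.026, 1.0, 0.0], [-0.0, 0.0, -1.0]]
ft_force: [0.2, 0.3, 0.2]
opening: 0.997
grasp_force: 0.0
```

>>> {"op": "apply_moves", "data": {
  "travel": [
    [-0.76,-1,0],
    [-0.76,-1,0],
    [-0.76,-1,0],
    [-0.76,-1,0],
    [-0.76,-1,0]
  ],
  "spin": [0,0,0,0,0]
}}

```text
time: 2.65
tcp_pos: [0.3966, 0.3126, 0.2315]
orientation: [[-1.0, 0.026, 0.0], [0.026, 1.0, 0.0], [-0.0, 0.0, -1.0]]
ft_force: [0.6, 0.8, 1.0]
opening: 0.999
grasp_force: 0.0
```

>>> {"op": "apply_moves", "data": {
  "travel": [
    [-0.76,-1,0],
    [-0.76,-1,0],
    [-0.76,-1,0],
    [-0.76,-1,0],
    [0,0,0]
  ],
  "spin": [0,0,0,0,0]
}}

```text
time: 3.15
tcp_pos: [0.4718, 0.2075, 0.2315]
orientation: [[-0.999, 0.032, 0.002], [0.032, 0.999, -0.001], [-0.002, -0.001, -1.0]]
ft_force: [-0.7, -0.1, -0.5]
opening: 0.999
grasp_force: 0.0
```

Run:
```python
from bench import eyes,sense
import cv2, numpy as np
s=sense(); r=eyes.read_camera("wrist"); cv2.imwrite("pics/w1.png",r["img"][:,:,::-1])
T=np.eye(4);T[:3,:3]=s["orientation"];T[:3,3]=s["tcp_pos"];E=T@r["hand_eye"]
np.savez("w1.npz",E=E,K=[r[k] for k in("fx","fy","cx","cy")])
print(s["tcp_pos"],np.round(r["hand_eye"],3).tolist(),r["fx"])
for l in ["post_tip","carousel_seat","carousel"]:
    print(l,[(np.round(d["position"],4).tolist(),round(d["conf"],2)) for d in eyes.place_of("wrist",l)[:1]])
```

```text
[0.47176362 0.20749131 0.23154008] [[-0.001, -0.954, -0.299, 0.077], [1.0, -0.001, -0.0, -0.0], [-0.0, -0.299, 0.954, -0.143], [0.0, 0.0, 0.0, 1.0]] 323.6080565033466
post_tip [([0.5143, 0.1478, 0.0767], 0.72)]
carousel_seat [([0.5199, 0.1475, 0.0231], 0.57)]
carousel [([0.5144, 0.1517, -0.0017], 0.7)]
```

View pics/w1.png

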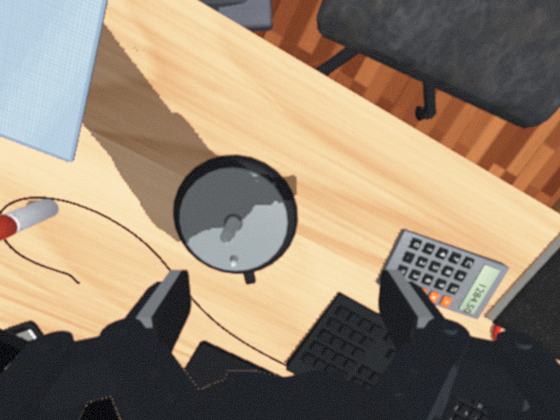

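The wrist view shows the base at (236,214), the post tip near (233,219), the pin near (235,262) and the nose at (250,278). I'll now work out where the pin and post are.

Run:
```python
from bench import eyes
import cv2, numpy as np
from h import ray
d=np.load("w1.npz"); r=dict(zip(("fx","fy","cx","cy"),d["K"])); E=d["E"]
t=eyes.read_camera("top")
cv2.imwrite("pics/w1c.png",np.hstack([cv2.resize(cv2.imread("pics/w1.png")[155:290,170:305],(540,540),interpolation=cv2.INTER_CUBIC)]))
for n,u,v,z in [("post",232.5,219,.076),("pin",235,262,.04),("nose",250,278,.008)]: print("w",n,ray(r,u,v,z,E).round(4))
for n,u,v,z in [("disc",170.07,251.3,.024),("post",165.3,250.6,.076),("pin",169.9,232,.04),("pinbase",171.9,233,.024)]: print("t",n,ray(t,u,v,z).round(4))
```

```text
w post [0.4944 0.1556 0.076 ]
w pin [0.5582 0.1478 0.04  ]
w nose [0.5968 0.1591 0.008 ]
t disc [0.5141 0.1472 0.024 ]
t post [0.5137 0.1472 0.076 ]
t pin [0.5594 0.1451 0.04  ]
t pinbase [0.5583 0.1436 0.024 ]
```

View pics/w1c.png

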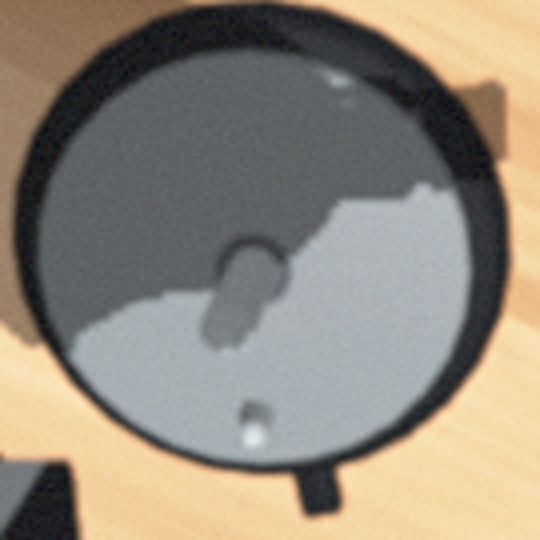

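The crop shows the post running from its base at (254,272) to its tip at (222,330), and the pin running from (256,412) to its tip at (254,434). My earlier post pixel was the base, so I'm recomputing.

Run:
```python
import numpy as np
from h import ray
d=np.load("w1.npz"); r=dict(zip(("fx","fy","cx","cy"),d["K"])); E=d["E"]
for n,u,v,z in [("post",222,331,.076),("postb",253,270,.024),("pin",254,434,.04),("pinb",256,412,.024)]: print(n,ray(r,170+u/4-.4,155+v/4-.4,z,E).round(4))
```

```text
post [0.5134 0.1467 0.076 ]
postb [0.5155 0.1463 0.024 ]
pin [0.5595 0.1455 0.04  ]
pinb [0.5602 0.1436 0.024 ]
```

>>> {"op": "apply_moves", "data": {
  "travel": [
    [0,-1,0],
    [0,-1,0],
    [0,-1,0],
    [0,-1,0],
    [0,-1,0]
  ],
  "spin": [0,0,0,0,0]
}}

```text
time: 3.9
tcp_pos: [0.4656, 0.0871, 0.2314]
orientation: [[-1.0, 0.024, 0.0], [0.024, 1.0, 0.0], [-0.0, 0.0, -1.0]]
ft_force: [-0.8, -0.2, -0.0]
opening: 1.0
grasp_force: 0.0
```

>>> {"op": "apply_moves", "data": {
  "travel": [
    [0,-1,0],
    [0,-1,0],
    [0,-1,0],
    [0,-1,0],
    [0,-1,0]
  ],
  "spin": [0,0,0,0,0]
}}

```text
time: 4.4
tcp_pos: [0.4626, -0.0379, 0.2314]
orientation: [[-1.0, 0.024, 0.0], [0.024, 1.0, 0.0], [-0.0, 0.0, -1.0]]
ft_force: [0.7, 0.0, 0.5]
opening: 1.0
grasp_force: 0.0
```

>>> {"op": "apply_moves", "data": {
  "travel": [
    [0,-1,0],
    [0,-1,0],
    [0,-1,0],
    [0,-1,0],
    [0,-1,0]
  ],
  "spin": [0,0,0,0,0]
}}

```text
time: 4.9
tcp_pos: [0.4597, -0.1628, 0.2314]
orientation: [[-1.0, 0.024, 0.0], [0.024, 1.0, 0.0], [-0.0, 0.0, -1.0]]
ft_force: [0.6, 0.5, -0.3]
opening: 1.001
grasp_force: 0.0
```

>>> {"op": "apply_moves", "data": {
  "travel": [
    [0,-1,0],
    [0,-1,0],
    [0,-0.9,0],
    [0,0,0],
    [0,0,0]
  ],
  "spin": [0,0,0,0,0]
}}

```text
time: 5.4
tcp_pos: [0.4578, -0.2347, 0.2311]
orientation: [[-1.0, 0.025, -0.0], [0.025, 1.0, 0.001], [0.0, 0.001, -1.0]]
ft_force: [-0.4, 0.7, -0.5]
opening: 0.995
grasp_force: 0.0
```

Run:
```python
from bench import eyes,sense
import cv2, numpy as np
s=sense(); r=eyes.read_camera("wrist"); cv2.imwrite("pics/w2.png",r["img"][:,:,::-1])
T=np.eye(4);T[:3,:3]=s["orientation"];T[:3,3]=s["tcp_pos"];E=T@r["hand_eye"]
np.savez("w2.npz",E=E,K=[r[k] for k in("fx","fy","cx","cy")])
print(s["tcp_pos"])
for l in ["tray","tray_grip","tray_slot"]:
    print(l,[(np.round(d["position"],4).tolist(),round(d["conf"],2)) for d in eyes.place_of("wrist",l)[:1]])
```

```text
[ 0.45783042 -0.23466818  0.23111733]
tray [([0.486, -0.2834, -0.0015], 0.72)]
tray_grip [([0.4857, -0.2843, 0.0507], 0.8)]
tray_slot [([0.5287, -0.2881, 0.0015], 0.85)]
```

View pics/w2.png

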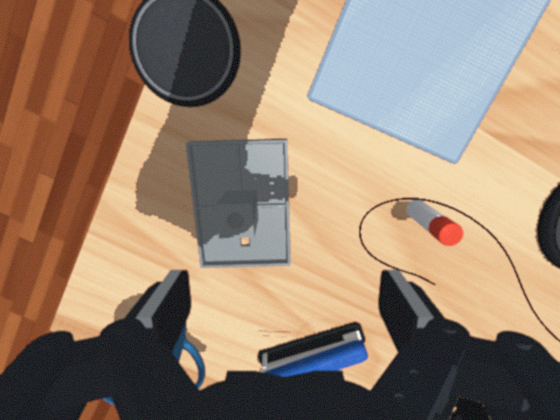

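The wrist view shows the tray's rim corners at about (188,143), (287,139), (291,264) and (202,267). The bore mouth is at (235,220) and the slot at (245,241).

Run:
```python
import numpy as np
from h import ray
d=np.load("w2.npz"); r=dict(zip(("fx","fy","cx","cy"),d["K"])); E=d["E"]
P=[ray(r,u,v,.02,E) for u,v in [(188,143),(287,139),(291,264),(202,267)]]
print(np.round(P,4),np.mean(P,0))
e=(P[3]-P[0]+P[2]-P[1]); print("yaw",np.degrees(np.arctan2(e[1],e[0]))); e=P[1]-P[0]+P[2]-P[3]; print(np.degrees(np.arctan2(-e[0],e[1])))
print("bore",ray(r,235,220,.066,E),"slot",ray(r,245,241,.004,E))
```

```text
[[ 0.4116 -0.3374  0.02  ]
 [ 0.4101 -0.2307  0.02  ]
 [ 0.5582 -0.2294  0.02  ]
 [ 0.5593 -0.3374  0.02  ]] [ 0.4848066 -0.2837136  0.02     ]
yaw 0.2594061350216057
0.6911698235001738
bore [ 0.48480396 -0.28527953  0.066     ] slot [ 0.53334496 -0.28537998  0.004     ]
```

>>> {"op": "apply_moves", "data": {
  "travel": [
    [-0.5,-1,0],
    [-0.63,-0.97,0],
    [0,0,1],
    [0,0,1],
    [0,0,1]
  ],
  "spin": [0,0,0,0,0]
}}

```text
time: 6.1
tcp_pos: [0.485, -0.2848, 0.1554]
orientation: [[-1.0, 0.025, 0.0], [0.025, 1.0, 0.0], [-0.0, 0.0, -1.0]]
ft_force: [-0.4, -0.6, 0.4]
opening: 0.997
grasp_force: 0.0
```

>>> {"op": "apply_moves", "data": {
  "travel": [
    [0,0,1],
    [0,0,1],
    [0,0,0],
    [0,0,0],
    [0,0,0]
  ],
  "spin": [0,0,0,0,0]
}}

```text
time: 6.6
tcp_pos: [0.4855, -0.2857, 0.1077]
orientation: [[-1.0, 0.026, 0.002], [0.026, 1.0, -0.001], [-0.002, -0.001, -1.0]]
ft_force: [0.2, -0.9, 0.8]
opening: 1.003
grasp_force: 0.0
```

>>> {"op": "apply_moves", "data": {
  "travel": [
    [0,0,0.9],
    [0,0,1],
    [0,0,0.97],
    [0,0,0],
    [0,0,0]
  ],
  "spin": [0,0,0,0,0]
}}

```text
time: 7.1
tcp_pos: [0.4851, -0.2859, 0.0357]
orientation: [[-1.0, 0.026, 0.001], [0.026, 1.0, -0.0], [-0.001, -0.0, -1.0]]
ft_force: [-0.8, -0.5, 0.1]
opening: 1.002
grasp_force: 0.0
```

>>> {"op": "apply_moves", "data": {
  "travel": [
    [0,0,0],
    [0,0,0],
    [0,0,0],
    [0,0,0],
    [0,0,0]
  ],
  "spin": [0,0,0,0,0],
  "gripper": 1,
  "newtons": 50
}}

```text
time: 7.6
tcp_pos: [0.4852, -0.2858, 0.0356]
orientation: [[-1.0, 0.026, 0.002], [0.026, 1.0, -0.0], [-0.002, -0.0, -1.0]]
ft_force: [-1.4, 0.6, 6.2]
opening: 0.415
grasp_force: 50.8
```

>>> {"op": "apply_moves", "data": {
  "travel": [
    [0,0,0],
    [0,0,0],
    [0,0,0],
    [0,0,0],
    [0,0,0]
  ],
  "spin": [0,0,0,0,0]
}}

```text
time: 8.1
tcp_pos: [0.4852, -0.2857, 0.0356]
orientation: [[-1.0, 0.026, 0.001], [0.026, 1.0, -0.0], [-0.001, -0.0, -1.0]]
ft_force: [-1.6, 0.5, 6.4]
opening: 0.408
grasp_force: 50.9
```

>>> {"op": "apply_moves", "data": {
  "travel": [
    [0,0,-0.4],
    [0,0,-1],
    [0,0,-1],
    [0,0,-1],
    [0,0,-1]
  ],
  "spin": [0,0,0,0,0]
}}

```text
time: 8.6
tcp_pos: [0.4841, -0.2854, 0.1459]
orientation: [[-1.0, 0.026, -0.001], [0.026, 1.0, 0.0], [0.001, 0.0, -1.0]]
ft_force: [-0.3, 0.2, -3.0]
opening: 0.413
grasp_force: 50.0
```

>>> {"op": "apply_moves", "data": {
  "travel": [
    [0,0,-1],
    [0,0,-1],
    [0,0,-0.4],
    [0,0,0],
    [0,0,0]
  ],
  "spin": [0,0,0,0,0]
}}

```text
time: 9.1
tcp_pos: [0.4841, -0.2851, 0.2037]
orientation: [[-1.0, 0.026, -0.001], [0.026, 1.0, 0.001], [0.001, 0.001, -1.0]]
ft_force: [-0.1, 1.2, -3.6]
opening: 0.412
grasp_force: 50.2
```

Run:
```python
from bench import eyes,sense
import cv2, numpy as np
s=sense(); print(s["tcp_pos"],s["ft_force"],s["ft_torque"])
r=eyes.read_camera("wrist");w=r["img"]; 
for c in("wrist","scene","top"):
    if c!="wrist": r=eyes.read_camera(c)
    if c=="scene": a=r["img"]
    for l in ["tray","tray_grip","tray_slot"]: print(c,l,[(np.round(d["position"],4).tolist(),round(d["conf"],2)) for d in eyes.place_of(c,l)[:1]])
cv2.imwrite("pics/lift.png",cv2.resize(np.hstack([w,a]),(800,300))[:,:,::-1])
```

```text
[ 0.48406984 -0.28506207  0.20365529] [-0.10633968  1.1508334  -3.56195164] [-0.02629461  0.03560114  0.00689905]
wrist tray [([0.4864, -0.2853, 0.1702], 0.7)]
wrist tray_grip [([0.4872, -0.2885, 0.2169], 0.91)]
wrist tray_slot []
scene tray [([0.4854, -0.2819, 0.1685], 0.65)]
scene tray_grip [([0.486, -0.2848, 0.2228], 0.69)]
scene tray_slot [([0.5302, -0.2852, 0.1655], 0.66)]
top tray [([0.4854, -0.2841, 0.1653], 0.89)]
top tray_grip [([0.482, -0.2839, 0.217], 0.87)]
top tray_slot [([0.5301, -0.2826, 0.1684], 0.59)]
```

View pics/lift.png

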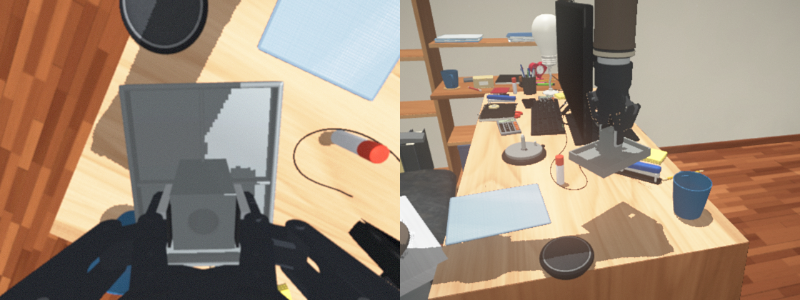

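The tray is held level, with its underside at about z = 0.168. Carry it over to the post.

>>> {"op": "apply_moves", "data": {
  "travel": [
    [0,0.5,0],
    [0,1,0],
    [0,1,0],
    [0,1,0],
    [0,1,0]
  ],
  "spin": [0,0,0,0,0]
}}

```text
time: 10.2
tcp_pos: [0.4873, -0.1711, 0.2046]
orientation: [[-1.0, 0.026, 0.0], [0.026, 1.0, 0.0], [-0.0, 0.0, -1.0]]
ft_force: [-0.1, 0.2, -2.1]
opening: 0.412
grasp_force: 50.1
```

>>> {"op": "apply_moves", "data": {
  "travel": [
    [0,1,0],
    [0,1,0],
    [0,1,0],
    [0,1,0],
    [0,1,0]
  ],
  "spin": [0,0,0,0,0]
}}

```text
time: 10.7
tcp_pos: [0.4904, -0.0461, 0.2047]
orientation: [[-1.0, 0.025, 0.0], [0.025, 1.0, 0.0], [-0.0, 0.0, -1.0]]
ft_force: [0.0, 0.6, -2.3]
opening: 0.419
grasp_force: 50.1
```

>>> {"op": "apply_moves", "data": {
  "travel": [
    [-0.4,1,0],
    [-0.32,1,0],
    [0,1,0],
    [0,1,0],
    [0,1,0]
  ],
  "spin": [0,0,0,0,0]
}}

```text
time: 11.2
tcp_pos: [0.5114, 0.0783, 0.2046]
orientation: [[-1.0, 0.026, 0.0], [0.026, 1.0, 0.0], [-0.0, 0.0, -1.0]]
ft_force: [-0.2, 0.6, -2.8]
opening: 0.415
grasp_force: 50.1
```

>>> {"op": "apply_moves", "data": {
  "travel": [
    [0,1,0],
    [0,1,0],
    [0,0.8,0],
    [0,0,0],
    [0,0,0]
  ],
  "spin": [0,0,0,0,0]
}}

```text
time: 11.7
tcp_pos: [0.5132, 0.1469, 0.2045]
orientation: [[-1.0, 0.025, -0.0], [0.025, 1.0, -0.0], [0.0, -0.0, -1.0]]
ft_force: [-0.0, -1.3, -2.4]
opening: 0.412
grasp_force: 50.2
```

Run:
```python
from bench import eyes,sense
import cv2, numpy as np
s=sense(); print(s["tcp_pos"],s["ft_force"],s["ft_torque"])
for c in("wrist","scene","top"):
    r=eyes.read_camera(c)
    if c=="scene": cv2.imwrite("pics/over.png",cv2.resize(r["img"][60:250,90:290],None,fx=3,fy=3)[:,:,::-1])
    for l in ["tray","tray_grip","post_tip","carousel"]: print(c,l,[(np.round(d["position"],4).tolist(),round(d["conf"],2)) for d in eyes.place_of(c,l)[:1]])
```

```text
[0.51324535 0.14694621 0.20446536] [-0.02708513 -1.31543711 -2.42334952] [ 0.00121016 -0.00670743 -0.00264472]
wrist tray [([0.5155, 0.1468, 0.1711], 0.92)]
wrist tray_grip [([0.5153, 0.1475, 0.2182], 0.94)]
wrist post_tip []
wrist carousel []
scene tray [([0.516, 0.1447, 0.1693], 0.64)]
scene tray_grip [([0.5148, 0.1456, 0.2269], 0.88)]
scene post_tip [([0.5136, 0.1489, 0.0744], 0.92)]
scene carousel [([0.5138, 0.1497, -0.0077], 0.86)]
top tray [([0.5136, 0.1456, 0.1642], 0.69)]
top tray_grip [([0.514, 0.1489, 0.2193], 0.57)]
top post_tip []
top carousel [([0.5143, 0.146, -0.0001], 0.97)]
```

View pics/over.png

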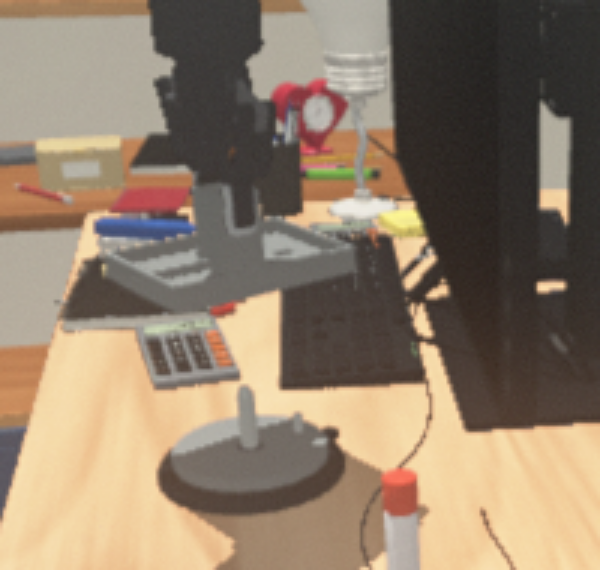

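The tray is level directly above the post (tip at crop (247,390), pin at (297,420)). Lower to just above the post tip, then go gently.

>>> {"op": "apply_moves", "data": {
  "travel": [
    [0,0,0.9],
    [0,0,1],
    [0,0,1],
    [0,0,0.5],
    [0,0,0]
  ],
  "spin": [0,0,0,0,0]
}}

```text
time: 12.95
tcp_pos: [0.5127, 0.146, 0.118]
orientation: [[-1.0, 0.026, -0.003], [0.026, 1.0, -0.001], [0.003, -0.001, -1.0]]
ft_force: [0.9, -0.2, -2.5]
opening: 0.418
grasp_force: 50.1
```

>>> {"op": "apply_moves", "data": {
  "travel": [
    [0,0,0.08],
    [0,0,0.08],
    [0,0,0.08],
    [0,0,0.08],
    [0,0,0]
  ],
  "spin": [0,0,0,0,0]
}}

```text
time: 13.45
tcp_pos: [0.5138, 0.1464, 0.1116]
orientation: [[-1.0, 0.026, 0.0], [0.026, 1.0, 0.0], [-0.0, 0.0, -1.0]]
ft_force: [0.3, -0.3, -3.0]
opening: 0.418
grasp_force: 50.1
```

>>> {"op": "apply_moves", "data": {
  "travel": [
    [0,0,0.08],
    [0,0,0.08],
    [0,0,0.08],
    [0,0,0.08],
    [0,0,0]
  ],
  "spin": [0,0,0,0,0]
}}

```text
time: 13.95
tcp_pos: [0.5136, 0.1463, 0.1032]
orientation: [[-1.0, 0.026, -0.001], [0.026, 1.0, -0.0], [0.001, -0.0, -1.0]]
ft_force: [-0.3, -0.6, -1.6]
opening: 0.416
grasp_force: 50.1
```

>>> {"op": "apply_moves", "data": {
  "travel": [
    [0,0,0.04],
    [0,0,0.04],
    [0,0,0.04],
    [0,0,0],
    [0,0,0]
  ],
  "spin": [0,0,0,0,0]
}}

```text
time: 14.45
tcp_pos: [0.5138, 0.1464, 0.1005]
orientation: [[-1.0, 0.026, -0.0], [0.026, 1.0, 0.0], [0.0, 0.0, -1.0]]
ft_force: [-0.3, 0.3, -2.3]
opening: 0.415
grasp_force: 50.1
```

>>> {"op": "apply_moves", "data": {
  "travel": [
    [0,0,0.12],
    [0,0,0.12],
    [0,0,0.12],
    [0,0,0.12],
    [0,0,0.12]
  ],
  "spin": [0,0,0,0,0]
}}

```text
time: 14.95
tcp_pos: [0.5137, 0.1464, 0.0852]
orientation: [[-1.0, 0.026, -0.0], [0.026, 1.0, -0.0], [0.0, -0.0, -1.0]]
ft_force: [0.5, -0.7, -3.0]
opening: 0.418
grasp_force: 50.1
```

>>> {"op": "apply_moves", "data": {
  "travel": [
    [0,0,0.1],
    [0,0,0.1],
    [0,0,0],
    [0,0,0],
    [0,0,0]
  ],
  "spin": [0,0,0,0,0]
}}

```text
time: 15.45
tcp_pos: [0.5139, 0.1464, 0.0806]
orientation: [[-1.0, 0.026, 0.0], [0.026, 1.0, 0.0], [-0.0, 0.0, -1.0]]
ft_force: [-0.1, 0.5, -2.6]
opening: 0.416
grasp_force: 50.1
```

>>> {"op": "apply_moves", "data": {
  "travel": [
    [0,0,0.06],
    [0,0,0.06],
    [0,0,0.06],
    [0,0,0.04],
    [0,0,0]
  ],
  "spin": [0.2,0,0,0,0]
}}

```text
time: 15.95
tcp_pos: [0.5137, 0.1463, 0.0748]
orientation: [[-0.999, 0.043, -0.0], [0.043, 0.999, -0.0], [0.0, -0.0, -1.0]]
ft_force: [-0.1, 0.2, -2.0]
opening: 0.415
grasp_force: 50.1
```

>>> {"op": "apply_moves", "data": {
  "travel": [
    [0,0,0.04],
    [0,0,0.04],
    [0,0,0],
    [0,0,0],
    [0,0,0]
  ],
  "spin": [0,0,0,0,0]
}}

```text
time: 16.45
tcp_pos: [0.5138, 0.1463, 0.0731]
orientation: [[-0.999, 0.044, 0.0], [0.044, 0.999, 0.0], [-0.0, 0.0, -1.0]]
ft_force: [-1.0, 0.1, -2.8]
opening: 0.417
grasp_force: 50.1
```

>>> {"op": "apply_moves", "data": {
  "travel": [
    [0,0,0.04],
    [0,0,0.04],
    [0,0,0.04],
    [0,0,0],
    [0,0,0]
  ],
  "spin": [0,0,0,0,0]
}}

```text
time: 16.95
tcp_pos: [0.5138, 0.1464, 0.07]
orientation: [[-0.999, 0.044, -0.0], [0.044, 0.999, -0.0], [0.0, -0.0, -1.0]]
ft_force: [0.3, -0.0, -2.2]
opening: 0.415
grasp_force: 50.1
```

>>> {"op": "apply_moves", "data": {
  "travel": [
    [0,0,0.04],
    [0,0,0.04],
    [0,0,0],
    [0,0,0],
    [0,0,0]
  ],
  "spin": [0,0,0,0,0]
}}

```text
time: 17.45
tcp_pos: [0.5138, 0.1464, 0.068]
orientation: [[-0.999, 0.044, 0.0], [0.044, 0.999, 0.0], [-0.0, 0.0, -1.0]]
ft_force: [-0.1, -0.6, -2.5]
opening: 0.415
grasp_force: 50.1
```

The pin is in the slot: the underside is about 8 mm below the pin tip with no extra force. Continue down to the seat, expected at TCP z ≈ 0.0596.

>>> {"op": "apply_moves", "data": {
  "travel": [
    [0,0,0.05],
    [0,0,0.05],
    [0,0,0.05],
    [0,0,0.05],
    [0,0,0]
  ],
  "spin": [0,0,0,0,0]
}}

```text
time: 17.95
tcp_pos: [0.5137, 0.1463, 0.0628]
orientation: [[-0.999, 0.044, -0.0], [0.044, 0.999, -0.0], [0.0, -0.0, -1.0]]
ft_force: [0.1, 0.6, -2.6]
opening: 0.411
grasp_force: 50.1
```

>>> {"op": "apply_moves", "data": {
  "travel": [
    [0,0,0.03],
    [0,0,0.03],
    [0,0,0.03],
    [0,0,0],
    [0,0,0]
  ],
  "spin": [0,0,0,0,0]
}}

```text
time: 18.45
tcp_pos: [0.5138, 0.1464, 0.0608]
orientation: [[-0.999, 0.043, -0.0], [0.043, 0.999, 0.0], [0.0, 0.0, -1.0]]
ft_force: [0.1, 0.0, -2.4]
opening: 0.416
grasp_force: 50.1
```

>>> {"op": "apply_moves", "data": {
  "travel": [
    [0,0,0.03],
    [0,0,0.02],
    [0,0,0],
    [0,0,0],
    [0,0,0]
  ],
  "spin": [0,0,0,0,0]
}}

```text
time: 18.95
tcp_pos: [0.5138, 0.1464, 0.0596]
orientation: [[-0.999, 0.044, 0.0], [0.044, 0.999, 0.0], [-0.0, 0.0, -1.0]]
ft_force: [-0.3, 0.5, -1.4]
opening: 0.416
grasp_force: 50.4
```

>>> {"op": "apply_moves", "data": {
  "travel": [
    [0,0,0.015],
    [0,0,0],
    [0,0,0],
    [0,0,0],
    [0,0,0]
  ],
  "spin": [0,0,0,0,0]
}}

```text
time: 19.45
tcp_pos: [0.5138, 0.1464, 0.0595]
orientation: [[-0.999, 0.043, 0.0], [0.043, 0.999, 0.0], [-0.0, 0.0, -1.0]]
ft_force: [-2.7, -1.5, 6.4]
opening: 0.415
grasp_force: 51.0
```

>>> {"op": "apply_moves", "data": {
  "travel": [
    [0,0,0.015],
    [0,0,0],
    [0,0,0],
    [0,0,0],
    [0,0,0]
  ],
  "spin": [0,0,0,0,0]
}}

```text
time: 19.95
tcp_pos: [0.5139, 0.1464, 0.0595]
orientation: [[-0.999, 0.044, 0.0], [0.044, 0.999, 0.0], [-0.0, 0.0, -1.0]]
ft_force: [-4.2, -1.6, 10.5]
opening: 0.42
grasp_force: 51.8
```

Seated: contact came at the expected height. Release slowly at partial opening first, then open and lift away.

>>> {"op": "apply_moves", "data": {
  "travel": [
    [0,0,0],
    [0,0,0],
    [0,0,0],
    [0,0,0],
    [0,0,0]
  ],
  "spin": [0,0,0,0,0],
  "gripper": -0.5
}}

```text
time: 20.45
tcp_pos: [0.5138, 0.1464, 0.0587]
orientation: [[-0.999, 0.043, -0.0], [0.043, 0.999, -0.0], [0.0, -0.0, -1.0]]
ft_force: [0.4, 0.4, 0.3]
opening: 0.751
grasp_force: 0.0
```

>>> {"op": "apply_moves", "data": {
  "travel": [
    [0,0,0],
    [0,0,0],
    [0,0,0],
    [0,0,-0.3],
    [0,0,-0.6]
  ],
  "spin": [0,0,0,0,0],
  "gripper": -1
}}

```text
time: 20.95
tcp_pos: [0.5131, 0.1461, 0.081]
orientation: [[-0.999, 0.044, -0.002], [0.044, 0.999, -0.001], [0.002, -0.001, -1.0]]
ft_force: [-0.2, 0.0, -0.3]
opening: 1.001
grasp_force: 0.0
```

>>> {"op": "apply_moves", "data": {
  "travel": [
    [0,0,-1],
    [0,0,-1],
    [0,0,-1],
    [0,0,-1],
    [0,0,-1]
  ],
  "spin": [0,0,0,0,0]
}}

```text
time: 21.45
tcp_pos: [0.5137, 0.1462, 0.208]
orientation: [[-0.999, 0.044, 0.0], [0.044, 0.999, 0.0], [-0.0, 0.0, -1.0]]
ft_force: [-0.1, -0.7, -0.2]
opening: 1.0
grasp_force: 0.0
```

Run:
```python
from bench import eyes,sense
import cv2, numpy as np
s=sense(); print(s["time"],s["tcp_pos"],s["ft_force"])
for c in("wrist","scene"):
    r=eyes.read_camera(c)
    if c=="scene": cv2.imwrite("pics/end.png",cv2.resize(r["img"][100:290,90:290],None,fx=3,fy=3)[:,:,::-1])
    for l in ["tray","tray_grip","tray_slot","glue_stick"]: print(c,l,[(np.round(d["position"],4).tolist(),round(d["conf"],2)) for d in eyes.place_of(c,l)[:1]])
```

```text
21.45 [0.51370092 0.14622947 0.20797378] [-0.11440039 -0.68567462 -0.2057922 ]
wrist tray [([0.5186, 0.1452, 0.0258], 0.78)]
wrist tray_grip [([0.5135, 0.1448, 0.0727], 0.76)]
wrist tray_slot [([0.5613, 0.1413, 0.0253], 0.81)]
wrist glue_stick [([0.4999, -0.0757, -0.0024], 0.93)]
scene tray [([0.5171, 0.1453, 0.023], 0.86)]
scene tray_grip [([0.5148, 0.1466, 0.0809], 0.95)]
scene tray_slot [([0.5598, 0.1473, 0.0245], 0.93)]
scene glue_stick [([0.4977, -0.0752, 0.0007], 0.63)]
```

View pics/end.png

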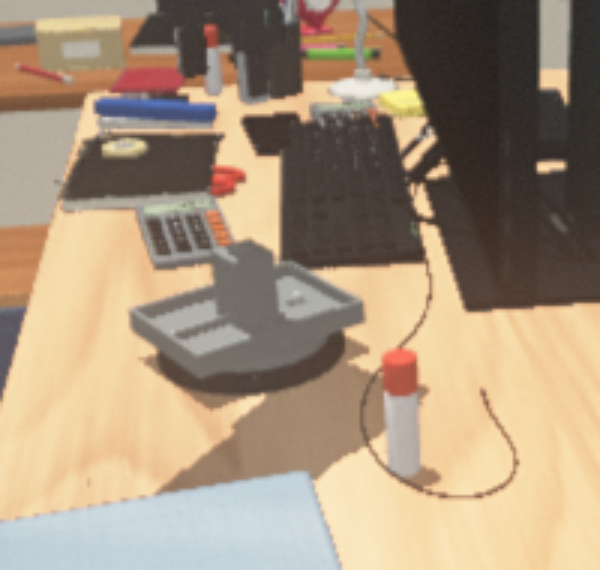

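The picture shows the tray flat on the disc (sleeve at (245,280), pin tip showing in the slot at (295,297)). The networks put its underside at about z = 0.024, and the gripper is clear.

```bash
python3 -c "
from bench import order
print(order.sign_off())"
```

```text
the job is handed in; nothing more can be done
None
```

The tray is back on the carousel base with the pin in its slot, sitting flat on the swivel disc and released; I handed the job in at about 21.5 s, and the sign-off did not report a verdict.

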